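# Rub down the glued trim of a box lid

### The job

The pale wooden trim has just been glued onto the box lid in the sprung gluing bed: rub it down with the fingertips. Put them on the end of the trim beside the red dot, pressing lightly so that the lid gives a few millimetres but is not pushed down hard, and slide along the middle of the trim, round the corner, to the end beside the blue dot. Finish there while still holding the same light pressure on that end; lift nothing and leave the bottle, the tape and the sanding block alone.

Things in the scene. Friction and masses are not known exactly. Their poses are not given: they have to be found in the camera images.
- bed: fixed square gluing bed, painted grey, 202 x 202 mm, its rim 18 mm wide with its top 40 mm above the table; origin at the centre of its underside on the table, x and y along its sides; the brown 150 x 150 mm box lid floats inside the rim with an 8 mm gap all round, lid top 47 mm above the table
- lid (a joint): how far the lid (with its trim) is pressed down on its springs, m: 0 at rest, grows downwards, stop at 0.012; it takes about 1 N per mm, damped at 30 N per m/s, moves only straight up and down and springs back when released. A light pressure is one that sinks it by 0.001 to 0.010 (best 0.003 to 0.006); beyond 0.010 is too hard
- corner (a point): the trim is a flat L of pale wood glued on the lid, 18 mm wide, 6 mm high, its flat top 53 mm above the table at rest, flush with two neighbouring edges of the lid (its +y and -x edges); each leg measures 150 mm outside and they meet in a mitred corner. This point lies on the trim's top face where the middle lines of the two legs meet; axes as the bed's: one leg runs from it to +x, the other to -y
- end_x (a point): point on the middle line of the trim's top, 8 mm inside the tip of the leg that runs to +x, 133 mm from corner
- end_y (a point): point on the middle line of the trim's top, 8 mm inside the tip of the leg that runs to -y, 133 mm from corner
- red_dot: red round sticker, 18 mm across, flat on the bed's rim, outside the end of the trim at which to start (about 25 mm from that end's point); origin at its centre. May be at either end
- blue_dot: blue round sticker, 18 mm across, flat on the bed's rim, outside the end of the trim at which to finish; origin at its centre
- glue: bystander: standing white glue bottle with red cap, 60 mm across, 150 mm high; origin at the centre of its base
- tape: bystander: roll of masking tape lying flat, 96 mm across, 25 mm high; origin at the centre of its underside
- sander: bystander: cork sanding block with red underside, 100 x 55 x 32 mm, loose on the table; origin at the centre of its underside

How it is judged (in metres and radians):
On the way, in this order (a step that is already met when the one before it is completed fails the run):
1. the fingertips press the trim lightly at its red-dot end (contact force between the fingers and bed above 0.3 N and value of joint lid above 0.001 m and ((horizontal distance between red_dot and end_x below 0.05 m and x of the grasp point in the frame of corner between 0.118 and 0.155 m and y of the grasp point in the frame of corner between -0.015 and 0.015 m) or (horizontal distance between red_dot and end_y below 0.05 m and y of the grasp point in the frame of corner between -0.155 and -0.118 m and x of the grasp point in the frame of corner between -0.015 and 0.015 m))), for 0.1 s.
2. still on the trim, a quarter of the way to the corner (contact force between the fingers and bed above 0.3 N and value of joint lid above 0.001 m and ((horizontal distance between red_dot and end_x below 0.05 m and x of the grasp point in the frame of corner between 0.088 and 0.112 m and y of the grasp point in the frame of corner between -0.015 and 0.015 m) or (horizontal distance between red_dot and end_y below 0.05 m and y of the grasp point in the frame of corner between -0.112 and -0.088 m and x of the grasp point in the frame of corner between -0.015 and 0.015 m))), for 0.1 s.
3. still on the trim, half of the way to the corner (contact force between the fingers and bed above 0.3 N and value of joint lid above 0.001 m and ((horizontal distance between red_dot and end_x below 0.05 m and x of the grasp point in the frame of corner between 0.055 and 0.079 m and y of the grasp point in the frame of corner between -0.015 and 0.015 m) or (horizontal distance between red_dot and end_y below 0.05 m and y of the grasp point in the frame of corner between -0.079 and -0.055 m and x of the grasp point in the frame of corner between -0.015 and 0.015 m))), for 0.1 s.
4. still on the trim, three quarters of the way to the corner (contact force between the fingers and bed above 0.3 N and value of joint lid above 0.001 m and ((horizontal distance between red_dot and end_x below 0.05 m and x of the grasp point in the frame of corner between 0.021 and 0.045 m and y of the grasp point in the frame of corner between -0.015 and 0.015 m) or (horizontal distance between red_dot and end_y below 0.05 m and y of the grasp point in the frame of corner between -0.045 and -0.021 m and x of the grasp point in the frame of corner between -0.015 and 0.015 m))), for 0.1 s.
5. still on the trim, at the mitred corner (contact force between the fingers and bed above 0.3 N and value of joint lid above 0.001 m and x of the grasp point in the frame of corner between -0.015 and 0.015 m and y of the grasp point in the frame of corner between -0.015 and 0.015 m), for 0.1 s.
6. still on the trim, a quarter of the way from the corner to the blue end (contact force between the fingers and bed above 0.3 N and value of joint lid above 0.001 m and ((horizontal distance between red_dot and end_x below 0.05 m and y of the grasp point in the frame of corner between -0.045 and -0.021 m and x of the grasp point in the frame of corner between -0.015 and 0.015 m) or (horizontal distance between red_dot and end_y below 0.05 m and x of the grasp point in the frame of corner between 0.021 and 0.045 m and y of the grasp point in the frame of corner between -0.015 and 0.015 m))), for 0.1 s.
7. still on the trim, half of the way from the corner to the blue end (contact force between the fingers and bed above 0.3 N and value of joint lid above 0.001 m and ((horizontal distance between red_dot and end_x below 0.05 m and y of the grasp point in the frame of corner between -0.079 and -0.055 m and x of the grasp point in the frame of corner between -0.015 and 0.015 m) or (horizontal distance between red_dot and end_y below 0.05 m and x of the grasp point in the frame of corner between 0.055 and 0.079 m and y of the grasp point in the frame of corner between -0.015 and 0.015 m))), for 0.1 s.
8. still on the trim, three quarters of the way from the corner to the blue end (contact force between the fingers and bed above 0.3 N and value of joint lid above 0.001 m and ((horizontal distance between red_dot and end_x below 0.05 m and y of the grasp point in the frame of corner between -0.112 and -0.088 m and x of the grasp point in the frame of corner between -0.015 and 0.015 m) or (horizontal distance between red_dot and end_y below 0.05 m and x of the grasp point in the frame of corner between 0.088 and 0.112 m and y of the grasp point in the frame of corner between -0.015 and 0.015 m))), for 0.1 s.
9. at the blue-dot end of the trim (contact force between the fingers and bed above 0.3 N and value of joint lid above 0.001 m and ((horizontal distance between red_dot and end_x below 0.05 m and y of the grasp point in the frame of corner between -0.155 and -0.118 m and x of the grasp point in the frame of corner between -0.015 and 0.015 m) or (horizontal distance between red_dot and end_y below 0.05 m and x of the grasp point in the frame of corner between 0.118 and 0.155 m and y of the grasp point in the frame of corner between -0.015 and 0.015 m))), for 0.1 s.
At the end, for the whole second after the job is handed in: the fingertips rest on the trim's blue-dot end (within 15 mm of its middle line, from 15 mm short of the end's point to the tip), pressing the lid down by 1 to 10 mm, and the bottle, tape and sanding block are within 15 mm of where they stood (all of step 9 and value of joint lid below 0.01 m and distance of each of glue, tape, sander from where it was at the start of the episode below 0.015 m); the arm keeps its last pose, push and grip.
It fails at once if the lid is pushed down hard (more than 10 mm) (value of joint lid above 0.01 m).
It fails at once if the lid is lifted by its trim (value of joint lid below -0.002 m).
It fails at once if the bottle, the tape or the sanding block is moved, lifted or tipped (distance of any of glue, tape, sander from where it was at the start of the episode above 0.015 m or angle between glue's own z axis and vertical above 0.3 rad).
It also fails if it takes over 48 s, if anything falls off the work surface, if the arm or the gripper's body presses on something with over 40 N, if the wrist force passes 120 N, or if a joint passes its speed limit or range.

### The arm

A 6-joint arm with a two-finger parallel gripper is mounted at the origin on the work surface. World frame = base frame: x ahead of the robot, y to its left, z up, the work surface at z = 0. Lengths are in m, angles in degrees, forces in N, time in s.
With the tool pointing down it reaches from about 0.35 to 0.975 m from the base axis. Payload 17.4 kg.
Tool frame: the origin (TCP) lies midway between the tips of the shut fingers; the grasp point (between the pads) lies 19 mm behind it; x points along the fingers, y is the direction in which the jaws open and shut, and the axes are right-handed (so a half turn about x gives the same grasp; the last joint's range is limited). The gripper opens to 85 mm and grips with 20 to 120 N. Pads are 22 mm wide; open, the fingers measure 114 mm over their backs; the gripper's body (76 mm by 85 mm) begins 54 mm behind the grasp point. The pads swing forward as they close: fully open they stand 13 mm farther back than shut.
Start: joints at [-2.166, 6.646, 82.598, -0, 90.757, -2.166], TCP at [0.675, -0, 0.194] pointing down, gripper open.
Joint ranges: [-162.19, 162.19], [-47.58, 125.68], [4.15, 143.07], [-65.23, 245.23], [0.69, 171.88], [-170.13, 170.13]. Speed limits (degrees/s): [108.29, 108.29, 127.2, 180, 180, 180].

### API

Orientations are given as a 3x3 rotation matrix whose columns are the frame's x, y, z axes.
In Python, from bench import read_state, read_camera, camera_params, bot, spot_in, masks_of gives the robot as it stands. The module is installed in compiled form; this text tells all that it offers.
- The arm moves only by the tool send_rows, never from a script. Its argument "plan" is a list of rows, each a list of 7 numbers: the gripper command: -1 is shut, 1 is fully open, values between are in proportion, then the shift along the tool's x, y, z in mm, then the turn, a rotation vector about the tool's x, y, z in rad. A call has exactly 5 rows; each row shifts and turns the pose as measured when the row begins, along the tool's axes as they then stand; what a row does not reach is not made up. A row lasts 1/8 s, in which the tool goes at most 62.5 mm and 10.7 degrees, less where a joint would pass 70% of its speed; a pose out of reach is approached as far as the arm can. A call is refused whole if a number of a shift passes 62.5 or a number of a turn 0.188, either way. A call with a gripper value outside its range is refused whole. The fingers move at their own pace and stop on an object; "squeeze" is the grip in N (left out, the last holds). Time passes only in rows, so rows that do not move let the fingers close, or fill a call up. It gives the time, the measured TCP pose, the force and the opening at its end, in the units of the state.
- read_state(): the state, without advancing time (a new reading comes with each control period).
- read_camera(name): name is "scene" or "side" or "wrist"; returns the picture (400x640x3 uint8, red, green, blue); there is no depth.
- camera_params(name): a dict with "fov_y" (degrees; the focal length in pixels is half the picture's height over the tangent of half this angle, whatever the lens; pixels are square), "cx", "cy" (the principal point, pixels), "pose" (4x4, takes a point from camera to world coordinates); the wrist camera has in their place "mount" (4x4, takes a point from camera to tool coordinates, whose origin is the TCP and whose axes are the tool frame's). Camera axes: x right, y down, z forward; pixel columns grow to the right and rows downward; lengths in m; the calibration is good to about 2 mm. A picture is of the moment at which its call begins: read the wrist's pose just before it. camera_params takes no time and is no camera call.
- bot.hand_in(): hands the job in, once; it reports no verdict.
Trained networks look in the newest picture that a camera, given by its name, has taken for a name from the list of things; names that differ only in an ending like _2 or _b are one class to them, and where a whole thing is asked for, a point or a joint stands for the part that bears it (a point fixed in the world has none). Each returns a list of dicts, best first, with "p" (0 to 1); they miss things now and then, are a little off and sometimes report something else, mostly with a low value. They report only what shows in the picture. A call takes as long as a camera call.
- spot_in(camera, name): "position" ([column, row] in pixels, amid what is visible of it).
- masks_of(camera, name): "mask" (400x640 bool, what is visible of it) and "position" ([column, row] in pixels, amid what is visible of it).
The state is a dict: "clock": time; "joints": joint angles; "dq": joint speeds; "joint_torque": joint torques, N m; "tcp_pos": TCP position; "orientation": TCP orientation; "contact_force": force on the tool from outside, world axes, zero at the start; "moment": the same for the moment, N m; "grip_width": opening from 0.0 (shut) to 1.0 (fully open).
Only numpy, scipy, OpenCV 4.12 (cv2) and the standard library are available. Lean on these libraries where they do the work, as an engineer would, in place of code of your own. Each camera call takes 0.05 s, during which the arm holds its last target. There are 200 camera calls.

## Working session

There is one attempt and no reset: what is moved stays moved. The work goes in short steps, Python scripts to look and compute and a tool call to move; the robot and the scene stay as the last step left them, time stands still between calls to the robot, and variables do not carry over. Pictures are saved under pics/ and viewed, and the job is handed in when it is done.

Besides the shell and the picture viewer there is one more tool, called after "Call:" as a command line: name --pt "numbers of a row" for each row, then --argument value for the rest. send_rows: Moves the arm, as the interface text tells. Its arguments: {"type":"object","properties":{"plan":{"type":"array","items":{"type":"array","items":{"type":"number"}}},"squeeze":{"type":"number"}},"required":["plan"]}

```bash
mkdir -p pics
cat > h.py <<'E'
import numpy as np, cv2
from bench import *
def K(n):
    p=camera_params(n); f=200/np.tan(np.radians(p['fov_y'])/2); return p,f
def world(n,uv,z,st=None):
    p,f=K(n)
    if 'pose' in p: T=np.array(p['pose'])
    else:
        W=np.eye(4);W[:3,:3]=st['orientation'];W[:3,3]=st['tcp_pos'];T=W@np.array(p['mount'])
    d=T[:3,:3]@np.array([(uv[0]-p['cx'])/f,(uv[1]-p['cy'])/f,1]);o=T[:3,3]
    return o+d*(z-o[2])/d[2]
def snap(n,name):
    im=read_camera(n); cv2.imwrite(f'pics/{name}.png',im[:,:,::-1]); return im
E
python3 - <<'E'
from h import *
st=read_state(); print(st)
for c in ['scene','side','wrist']:
    snap(c,c+'0')
    for n,z in [('red_dot',.04),('blue_dot',.04),('bed',.04),('end_x',.053),('glue',.075),('tape',.0125),('sander',.016)]:
        for d in spot_in(c,n)[:2]: print(c,n,round(d['p'],2),np.round(d['position']),world(c,d['position'],z,st).round(3))
E
```

```text
{'clock': 0.0, 'joints': array([-2.16565126e+00,  6.67533068e+00,  8.26367981e+01, -1.28886710e-03,
        9.07569735e+01, -2.16541853e+00]), 'dq': array([-0.04622861, -0.00732492,  0.03187077,  0.15881189,  0.00156147,
        0.02064178]), 'joint_torque': array([-3.01628024e-03, -7.32023120e+01, -6.32483125e+01, -3.67824050e-04,
        6.55109907e-03, -4.52531231e-05]), 'tcp_pos': array([ 6.74756356e-01, -5.56439431e-06,  1.92836608e-01]), 'orientation': array([[-1.20605071e-03,  9.99999273e-01, -4.35951433e-06],
       [ 2.30986301e-05, -4.33165936e-06, -1.00000000e+00],
       [-9.99999272e-01, -1.20605081e-03, -2.30933891e-05]]), 'contact_force': array([-0.80270364, -0.08544309,  0.07814122]), 'moment': array([ 0.0213637 ,  0.01673276, -0.03063021]), 'grip_width': 1.0004986857732956}
scene red_dot 0.41 [308. 186.] [0.539 0.072 0.04 ]
scene blue_dot 0.49 [307. 192.] [0.55  0.054 0.04 ]
scene bed 0.89 [308. 193.] [0.554 0.053 0.04 ]
scene end_x 0.74 [307. 186.] [0.542 0.064 0.053]
scene glue 0.84 [373. 163.] [0.643 0.234 0.075]
scene sander 0.78 [389. 225.] [0.785 0.128 0.016]
side blue_dot 0.46 [328. 272.] [0.521 0.205 0.04 ]
side bed 0.8 [344. 235.] [0.529 0.108 0.04 ]
side end_x 0.62 [338. 227.] [0.544 0.103 0.053]
side glue 0.95 [274. 266.] [0.616 0.253 0.075]
side tape 0.68 [356. 322.] [0.432 0.266 0.012]
side tape 0.31 [276. 266.] [0.637 0.226 0.012]
side sander 0.84 [242. 212.] [0.778 0.137 0.016]
wrist red_dot 0.53 [248. 179.] [ 0.59  -0.006  0.04 ]
wrist bed 0.91 [198.  86.] [0.543 0.098 0.04 ]
wrist end_x 0.79 [188.  85.] [0.538 0.098 0.053]
wrist sander 0.98 [414.  46.] [0.781 0.14  0.016]
```

View pics/scene0.png

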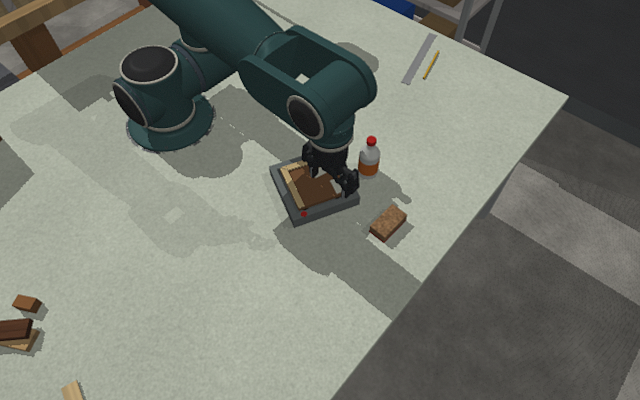

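View pics/side0.png

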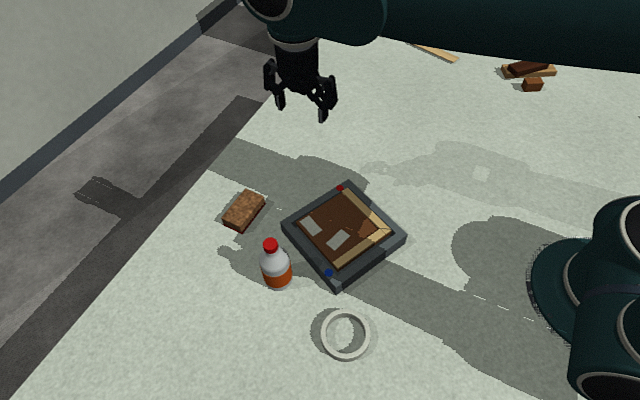

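View pics/wrist0.png

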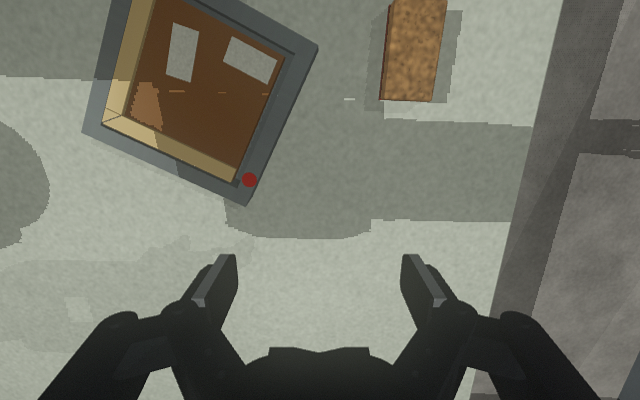

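The wrist view shows the bed at about (200,86). The red dot is at (249,180), at the end of the leg towards +x world. The side view shows the blue dot at (328,272) and the mitre at about (378,232). The blue leg is therefore bed +x and the red leg is -y. I'll shut the gripper and centre the bed in the wrist view.

Call:
send_rows --pt "-1 0 -26 -8 0 0 0" --pt "-1 0 -26 -8 0 0 0" --pt "-1 0 -26 -8 0 0 0" --pt "-1 0 -26 -8 0 0 0" --pt "-1 0 0 0 0 0 0" --squeeze 30

```text
clock: 1.82
tcp_pos: [0.5681, 0.0328, 0.1933]
orientation: [[0.0, 1.0, -0.0], [0.0, -0.0, -1.0], [-1.0, 0.0, -0.0]]
contact_force: [0.1, 0.2, 0.5]
grip_width: -0.004
```

Run:
```python
from h import *
st=read_state(); print(st['clock'],st['tcp_pos'],st['grip_width'],st['contact_force'])
snap('wrist','wrist1')
for n,z in [('red_dot',.04),('blue_dot',.04),('bed',.04)]:
    for d in masks_of('wrist',n)[:2]:
        m=d['mask'].astype(np.uint8); 
        print(n,round(d['p'],2),np.round(d['position'],1),world('wrist',d['position'],z,st).round(4),m.sum())
        if n=='bed':
            c=max(cv2.findContours(m,0,2)[0],key=cv2.contourArea); print(cv2.approxPolyDP(c,8,True)[:,0])
```

```text
1.825 [0.56808962 0.03275872 0.19334419] -0.0040777301278938196 [0.1059176  0.24586198 0.51928639]
red_dot 0.42 [333.3 205.7] [ 0.5858 -0.008   0.04  ] 161
blue_dot 0.59 [272.1   6.2] [0.5209 0.205  0.04  ] 254
bed 0.75 [291.6 109.7] [0.5375 0.1059 0.04  ] 33010
[[235   0]
 [179 160]
 [331 230]
 [340 212]
 [330 203]
 [347 201]
 [416  79]
 [281   0]
 [275  16]
 [263   0]]
bed 0.72 [290.2 113.7] [0.5358 0.1016 0.04  ] 19697
[[255  17]
 [204 152]
 [322 206]
 [383  89]]
```

View pics/wrist1.png

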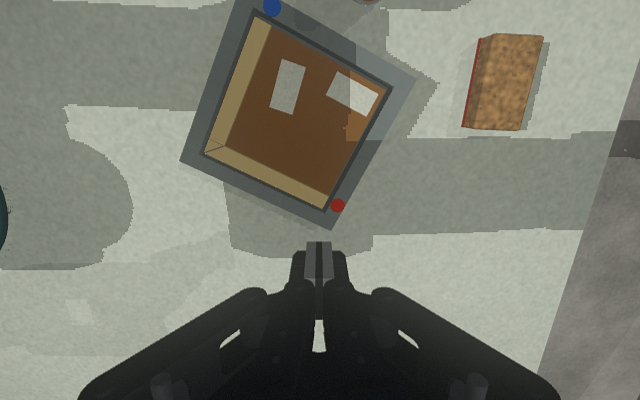

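Everything is in view: mitre at about (213,148), red dot at (337,206), blue dot at (272,6). Next I'll fit the bed pose (x, y, yaw) to the colour mask of the trim.

```bash
cat > fit.py <<'E'
from h import *
from scipy.optimize import minimize
L=np.array([[-75,75],[75,75],[75,57],[-57,57],[-57,-75],[-75,-75]])/1000
def proj(P,st):
    p,f=K('wrist');W=np.eye(4);W[:3,:3]=st['orientation'];W[:3,3]=st['tcp_pos'];T=np.linalg.inv(W@np.array(p['mount']))
    q=P@T[:3,:3].T+T[:3,3]; return np.c_[q[:,0]/q[:,2]*f+p['cx'],q[:,1]/q[:,2]*f+p['cy']]
def pts(q,P,z):
    c,s=np.cos(q[2]),np.sin(q[2]); return np.c_[P@np.array([[c,s],[-s,c]])+q[:2],np.full(len(P),z)]
def fit(name,x0=(.537,.103,1.17)):
    st=read_state(); im=snap('wrist',name); h=cv2.cvtColor(im,cv2.COLOR_RGB2HSV).astype(int)
    m0=np.zeros(im.shape[:2],np.uint8); cv2.fillPoly(m0,[proj(pts(x0,L,.053),st).round().astype(int)],1)
    m0=cv2.dilate(m0,np.ones((15,15)))
    rgb=im.astype(int); m=((h[...,1]>70)&(h[...,0]>14)&(h[...,0]<32)&(rgb[...,1]>75)&(m0>0)).astype(np.uint8)
    def cost(q):
        a=np.zeros_like(m); cv2.fillPoly(a,[(proj(pts(q,L,.053),st)*16).round().astype(int)],1,shift=4); return float((a!=m).sum())
    S=np.array([x0]*4)+np.vstack([np.zeros(3),np.diag([.006,.006,.06])])
    r=minimize(cost,x0,method='Nelder-Mead',options=dict(initial_simplex=S,xatol=1e-5,fatol=.5)); q=r.x
    out=im[:,:,::-1].copy(); out[m>0]=(0.5*out[m>0]+[0,127,0]).astype(np.uint8)
    cv2.polylines(out,[proj(pts(q,L,.053),st).round().astype(int)],True,(255,0,255),1)
    cv2.imwrite(f'pics/{name}_fit.png',cv2.resize(out[:260,120:460],None,fx=2.2,fy=2.2))
    P=pts(q,np.array([[-66,-67],[-66,66],[67,66]])/1000,.053)
    print('q',q.round(4),'cost',r.fun,m.sum()); print('end_y,corner,end_x',P.round(4).tolist()); print('tcp',st['tcp_pos'])
    return q,P,st
E
python3 -c "
from fit import *
fit('w2')"
```

```text
q [0.539  0.0936 1.1096] cost 194.0 4509
end_y,corner,end_x [[0.5696, 0.0046, 0.053], [0.4505, 0.0638, 0.053], [0.5097, 0.1829, 0.053]]
tcp [0.56949437 0.03212987 0.19263887]
```

View pics/w2_fit.png

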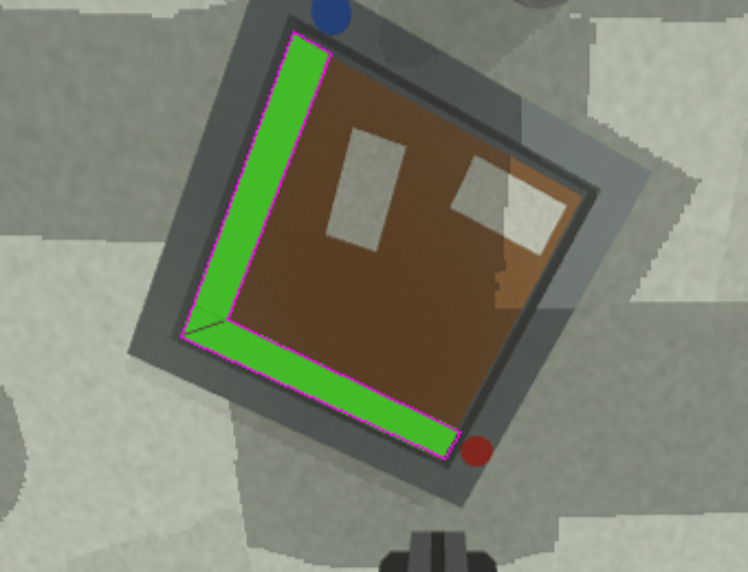

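The fit is tight: 194 px mismatch out of 4509, and both dots are consistent with it. Going down above the red end (0.570, 0.005).

Call:
send_rows --pt "-1 0 0 14 0 0 0" --pt "-1 30 0 13 0 0 0" --pt "-1 40 0 0 0 0 0" --pt "-1 40 0 0 0 0 0" --pt "-1 10 0 0 0 0 0"

```text
clock: 2.7
tcp_pos: [0.5712, -0.0, 0.0698]
orientation: [[-0.0, 1.0, -0.003], [-0.001, -0.003, -1.0], [-1.0, -0.0, 0.001]]
contact_force: [-0.4, -0.5, 0.3]
grip_width: 0.001
```

```bash
python3 -c "
from h import *
s=read_state();print(s['tcp_pos'],s['contact_force'],s['clock']); snap('side','s3');
s=read_state();print(s['tcp_pos'],s['contact_force'],s['clock'])"
```

```text
[ 5.71196238e-01 -4.83164515e-05  6.98374537e-02] [-0.41871888 -0.51120662  0.27655899] 2.7
[ 5.71417393e-01 -1.35511601e-05  6.99942057e-02] [-0.91479112  0.08956534 -1.80751037] 2.75
```

View pics/s3.png

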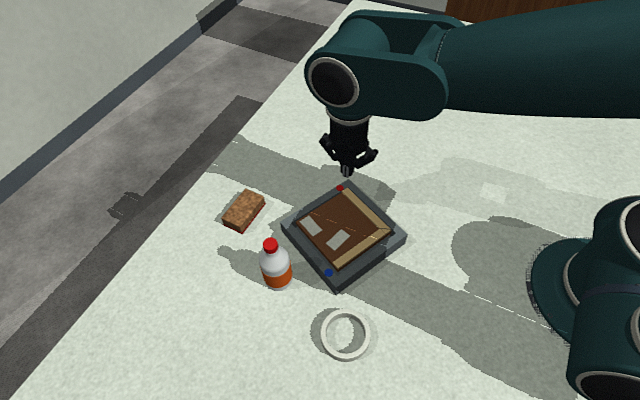

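The fingertips (347,172) are just above the red end. I'll nudge 5 mm in +y and come down to near contact.

Call:
send_rows --pt "-1 5 -1 -5 0 0 0" --pt "-1 5 0 0 0 0 0" --pt "-1 3 0 0 0 0 0" --pt "-1 2 0 0 0 0 0" --pt "-1 0 0 0 0 0 0"

```text
clock: 3.38
tcp_pos: [0.5726, 0.005, 0.0586]
orientation: [[0.006, 1.0, -0.002], [-0.001, -0.002, -1.0], [-1.0, 0.006, 0.001]]
contact_force: [-0.0, 0.9, 0.0]
grip_width: 0.001
```

Call:
send_rows --pt "-1 4 -2 0 0 0 0" --pt "-1 3 0 0 0 0 0" --pt "-1 2 0 0 0 0 0" --pt "-1 1 0 0 0 0 0" --pt "-1 0 0 0 0 0 0"

```text
clock: 4.0
tcp_pos: [0.5706, 0.005, 0.0481]
orientation: [[0.006, 1.0, -0.002], [-0.001, -0.002, -1.0], [-1.0, 0.006, 0.001]]
contact_force: [-0.1, -0.1, 0.5]
grip_width: -0.002
```

```bash
python3 -c "
from h import *
s=read_state();print(s['tcp_pos'],s['contact_force'],s['clock']); snap('wrist','w4');
s=read_state();print(s['tcp_pos'],s['contact_force'],s['clock'])"
```

```text
[0.57058083 0.00498102 0.04808449] [-0.09919498 -0.12087036  0.51250518] 4.0
[0.57061172 0.00496834 0.04818282] [-0.49276075  0.10923765  0.77749223] 4.05
```

View pics/w4.png

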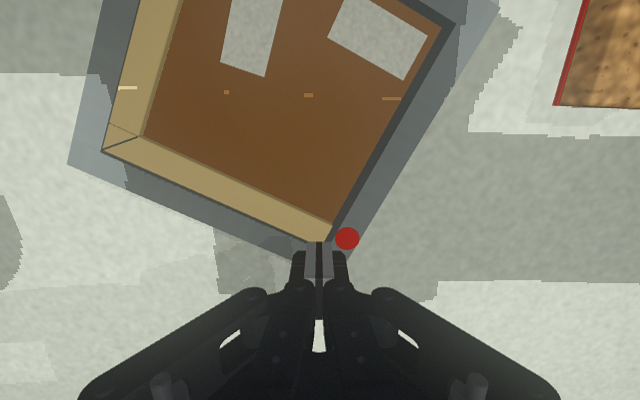

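The reported force is about 0.5 N where I expected about 5 N. I'll check where the fit and the projection put the TCP relative to the trim.

```bash
python3 -c "
from fit import *
s=read_state()
print('tcp px',proj(np.array([s['tcp_pos']]),s), camera_params('wrist'))
q=(.539,.0936,1.1096)
print(proj(pts(q,np.r_[L,[[-.066,-.067]]],.053),s).round())
import fit
q,P,st=fit.fit('w5',q)
p,f=K('side');T=np.linalg.inv(np.array(p['pose']))
snap('side','s5')
im=cv2.imread('pics/s5.png')
cv2.imwrite('pics/s5z.png',cv2.resize(im[130:310,240:440],None,fx=4,fy=3.3))
x=np.vstack([s['tcp_pos'],P])@T[:3,:3].T+T[:3,3];print((x[:,:2]/x[:,2:]*f+[p['cx'],p['cy']]).round(1))
"
```

```text
tcp px [[319.44664206 227.6664126 ]] {'fov_y': 69.83272450344386, 'cx': 318.60285016354743, 'cy': 197.71594893205318, 'mount': array([[-2.64315928e-04, -3.21890375e-01,  9.46776909e-01,
        -1.80127062e-01],
       [ 9.99999834e-01,  4.00585756e-04,  4.15367738e-04,
        -6.71134522e-04],
       [-5.12968221e-04,  9.46776862e-01,  3.21890216e-01,
        -8.30198993e-02],
       [ 0.00000000e+00,  0.00000000e+00,  0.00000000e+00,
         1.00000000e+00]])}
[[ 102.  150.]
 [ 176. -144.]
 [ 214. -121.]
 [ 139.  136.]
 [ 335.  225.]
 [ 323.  246.]
 [ 318.  231.]]
q [0.5401 0.094  1.0942] cost 2212.0 13530
end_y,corner,end_x [[0.5693, 0.0046, 0.053], [0.4512, 0.0656, 0.053], [0.5122, 0.1838, 0.053]]
tcp [0.57061172 0.00496834 0.04818282]
[[345.1 192.2]
 [345.7 191. ]
 [384.4 229. ]
 [336.3 262.7]]
```

View pics/s5z.png

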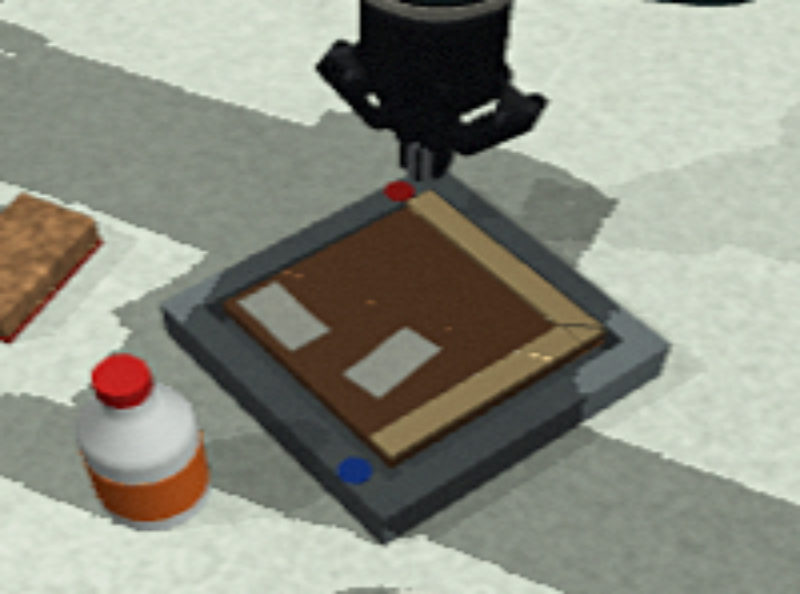

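View pics/w5_fit.png

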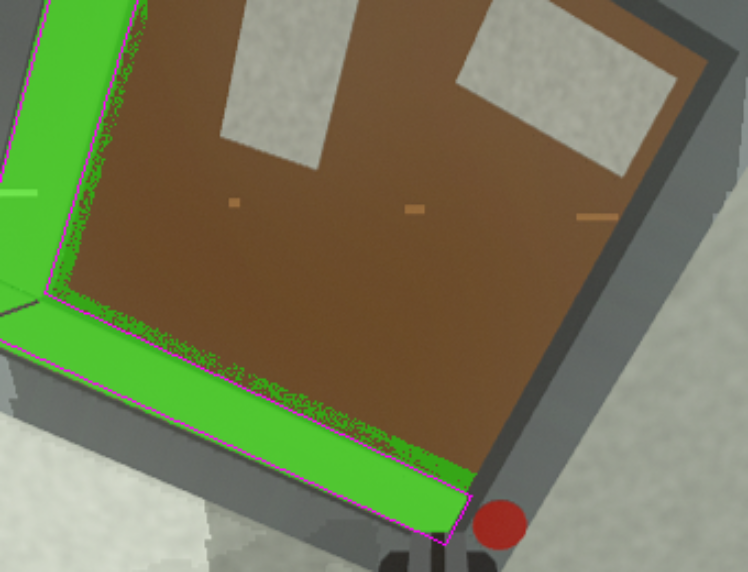

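The side view shows the tips at about (346,183), while the reported TCP projects to (345,192). The wrist view agrees that the visible tips end about 20 mm above the reported TCP. The bed fit matches the side image, so there is no contact yet. I'll creep down and watch the force.

Call:
send_rows --pt "-1 2 0 0 0 0 0" --pt "-1 2 0 0 0 0 0" --pt "-1 2 0 0 0 0 0" --pt "-1 2 0 0 0 0 0" --pt "-1 0 0 0 0 0 0"

```text
clock: 4.78
tcp_pos: [0.5707, 0.005, 0.0396]
orientation: [[0.006, 1.0, -0.002], [-0.001, -0.002, -1.0], [-1.0, 0.006, 0.001]]
contact_force: [-0.2, -0.5, -1.2]
grip_width: 0.001
```

```bash
cat > f.py <<'E'
from h import *
import sys
F=[];Z=[]
for i in range(6):
    s=read_state();F.append(s['contact_force']);Z.append(s['tcp_pos']); im=snap('side' if i%2 else 'wrist',sys.argv[1]+'_'+str(i%2))
print(np.mean(F,0).round(2),np.std(F,0).round(2),np.mean(Z,0).round(4),np.array(F)[:,2].round(1),s['moment'].round(2),s['clock'])
im=cv2.imread(f'pics/{sys.argv[1]}_1.png');a=cv2.resize(im[150:290,270:430],None,fx=4,fy=4)
cv2.imwrite(f'pics/{sys.argv[1]}_z.png',a)
E
python3 f.py a
```

```text
[-0.13  0.15 -0.07] [0.52 0.49 0.65] [0.5708 0.005  0.0399] [-1.2 -0.3  0.6  0.7 -0.2  0.1] [ 0.01  0.   -0.01] 5.025
```

View pics/a_z.png

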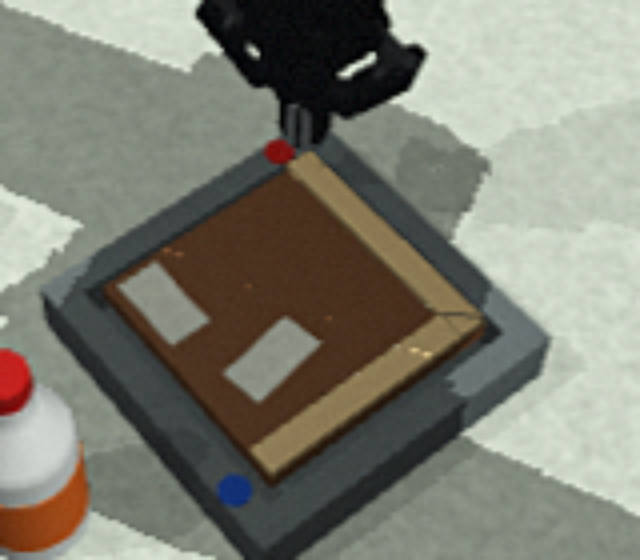

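There is no force yet and the tips at (300,148) are just short of the trim end. Continuing in small steps.

Call:
send_rows --pt "-1 2 0 0 0 0 0" --pt "-1 2 0 0 0 0 0" --pt "-1 1 0 0 0 0 0" --pt "-1 0 0 0 0 0 0" --pt "-1 0 0 0 0 0 0"

```text
clock: 5.7
tcp_pos: [0.5708, 0.005, 0.0346]
orientation: [[0.006, 1.0, -0.002], [-0.001, -0.002, -1.0], [-1.0, 0.006, 0.001]]
contact_force: [0.5, -0.6, 0.4]
grip_width: 0.003
```

```bash
python3 f.py b
```

```text
[-0.28 -0.14 -0.32] [0.5  0.44 0.57] [0.5709 0.005  0.0346] [ 0.4 -0.  -0.3 -0.5 -0.  -1.4] [0.01 0.01 0.01] 5.95
```

View pics/b_z.png

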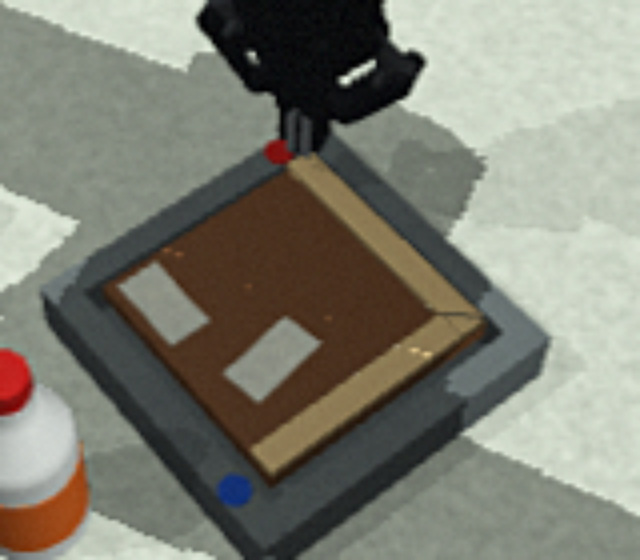

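Call:
send_rows --pt "-1 1 0 0 0 0 0" --pt "-1 1 0 0 0 0 0" --pt "-1 1 0 0 0 0 0" --pt "-1 0 0 0 0 0 0" --pt "-1 0 0 0 0 0 0"

```text
clock: 6.62
tcp_pos: [0.5708, 0.005, 0.0313]
orientation: [[0.006, 1.0, -0.002], [-0.001, -0.002, -1.0], [-1.0, 0.006, 0.001]]
contact_force: [-0.6, -0.1, -0.4]
grip_width: -0.001
```

```bash
python3 f.py c
```

```text
[ 0.04 -0.   -0.46] [0.43 0.43 0.34] [0.5709 0.005  0.0313] [-0.4 -1.  -0.8 -0.5  0.  -0.2] [-0.03 -0.03 -0.01] 6.875
```

Call:
send_rows --pt "-1 1 0 0 0 0 0" --pt "-1 1 0 0 0 0 0" --pt "-1 1 0 0 0 0 0" --pt "-1 0 0 0 0 0 0" --pt "-1 0 0 0 0 0 0"

```text
clock: 7.55
tcp_pos: [0.5709, 0.005, 0.0281]
orientation: [[0.006, 1.0, -0.002], [-0.001, -0.002, -1.0], [-1.0, 0.006, 0.001]]
contact_force: [0.1, -0.5, 0.0]
grip_width: 0.0
```

```bash
python3 f.py d
```

```text
[ 0.07 -0.26  0.03] [0.23 0.47 0.37] [0.5709 0.005  0.0281] [ 0.   0.3 -0.6 -0.  -0.   0.6] [-0.03  0.   -0.04] 7.8
```

View pics/d_z.png

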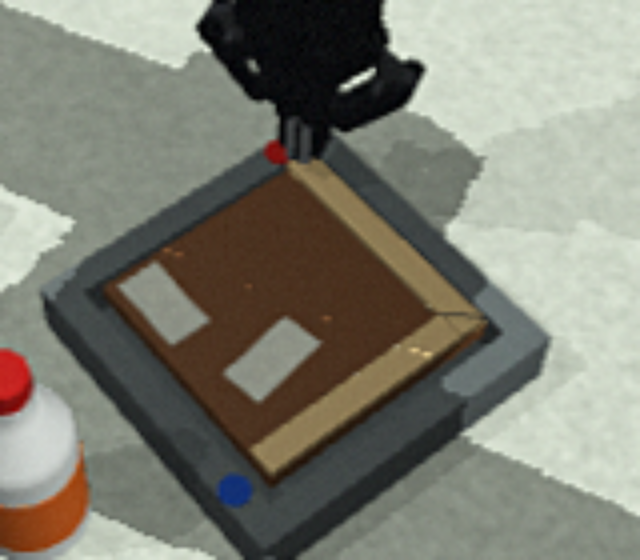

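View pics/d_0.png

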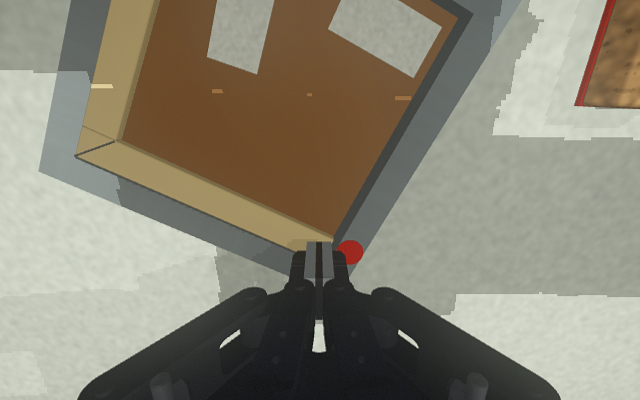

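Still no force; the tip is visually over the trim end. Contact will be clear at 1 N/mm, so 4 mm steps are safe.

Call:
send_rows --pt "-1 1.5 0 0 0 0 0" --pt "-1 1.5 0 0 0 0 0" --pt "-1 1 0 0 0 0 0" --pt "-1 0 0 0 0 0 0" --pt "-1 0 0 0 0 0 0"

```text
clock: 8.48
tcp_pos: [0.5708, 0.0049, 0.0237]
orientation: [[0.006, 1.0, -0.002], [-0.001, -0.002, -1.0], [-1.0, 0.006, 0.001]]
contact_force: [0.5, -0.0, 0.6]
grip_width: -0.003
```

```bash
python3 f.py e; python3 -c "
from fit import *
s=read_state();R=s['orientation'];t=s['tcp_pos']
p,f=K('side');T=np.linalg.inv(np.array(p['pose']))
for d in (0,.01,.02,.03,.04):
  for z in (-.011,0,.011):
    P=np.array([t+R@[-d,0,z]]);x=P@T[:3,:3].T+T[:3,3]
    print(d,z,proj(P,s).round(),((x[:,:2]/x[:,2:]*f+[p['cx'],p['cy']]-[270,150])*4).round())
"
```

```text
[0.27 0.04 0.44] [0.42 0.61 0.48] [0.5708 0.005  0.0237] [ 0.6  1.1  0.4  0.4  0.7 -0.5] [-0.03  0.04  0.03] 8.725
0 -0.011 [[319. 213.]] [[292. 207.]]
0 0 [[319. 228.]] [[299. 193.]]
0 0.011 [[319. 242.]] [[307. 180.]]
0.01 -0.011 [[320. 219.]] [[292. 197.]]
0.01 0 [[319. 234.]] [[300. 183.]]
0.01 0.011 [[319. 249.]] [[307. 170.]]
0.02 -0.011 [[320. 225.]] [[293. 187.]]
0.02 0 [[320. 241.]] [[300. 173.]]
0.02 0.011 [[320. 257.]] [[308. 160.]]
0.03 -0.011 [[320. 232.]] [[293. 176.]]
0.03 0 [[320. 249.]] [[301. 163.]]
0.03 0.011 [[320. 265.]] [[308. 149.]]
0.04 -0.011 [[320. 240.]] [[294. 166.]]
0.04 0 [[320. 258.]] [[301. 152.]]
0.04 0.011 [[320. 275.]] [[309. 139.]]
```

View pics/e_z.png

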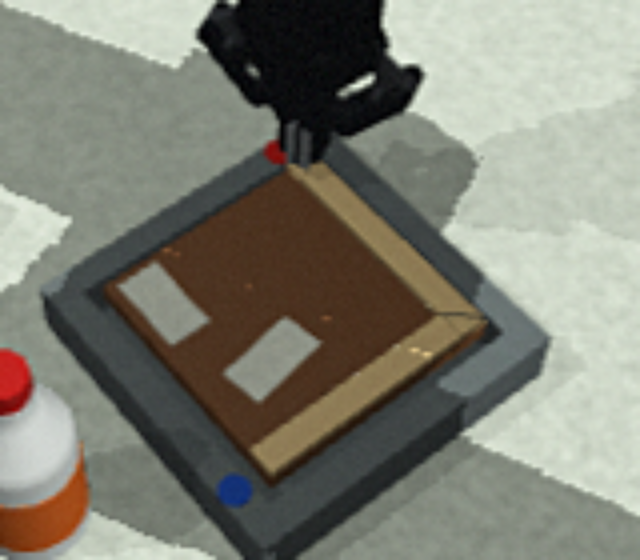

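Call:
send_rows --pt "-1 1.5 0 0 0 0 0" --pt "-1 1.5 0 0 0 0 0" --pt "-1 1 0 0 0 0 0" --pt "-1 0 0 0 0 0 0" --pt "-1 0 0 0 0 0 0"

```text
clock: 9.4
tcp_pos: [0.5708, 0.005, 0.0194]
orientation: [[0.006, 1.0, -0.002], [-0.001, -0.002, -1.0], [-1.0, 0.006, 0.001]]
contact_force: [0.2, 0.2, 0.4]
grip_width: -0.003
```

```bash
python3 f.py g
```

```text
[-0.26  0.15  0.02] [0.3  0.49 0.56] [0.5708 0.005  0.0194] [ 0.4 -0.3  0.8  0.3 -0.1 -0.9] [ 0.07 -0.01 -0.01] 9.65
```

View pics/g_z.png

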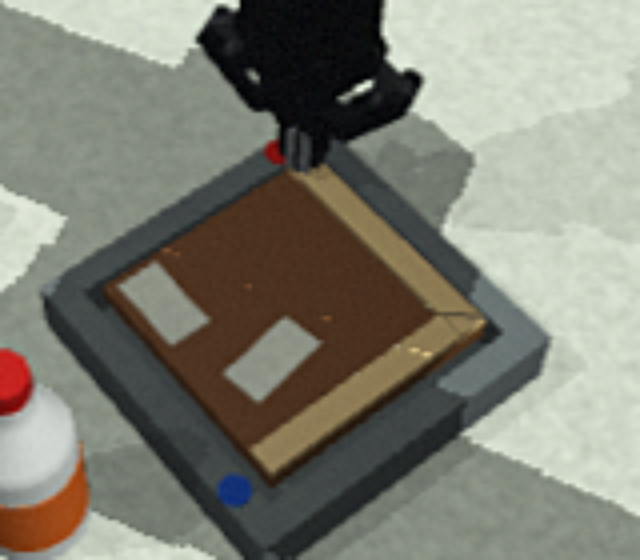

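View pics/g_0.png

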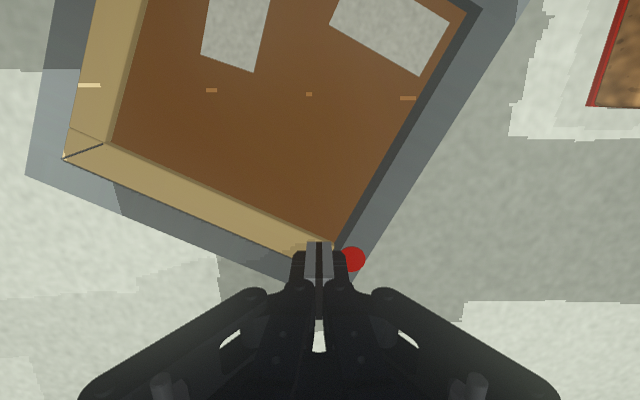

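Call:
send_rows --pt "-1 1.5 0 0 0 0 0" --pt "-1 1.5 0 0 0 0 0" --pt "-1 1 0 0 0 0 0" --pt "-1 0 0 0 0 0 0" --pt "-1 0 0 0 0 0 0"

```text
clock: 10.32
tcp_pos: [0.5708, 0.005, 0.0151]
orientation: [[0.006, 1.0, -0.002], [-0.001, -0.002, -1.0], [-1.0, 0.006, 0.001]]
contact_force: [-0.5, -0.9, 0.4]
grip_width: -0.005
```

```bash
python3 f.py i
```

```text
[-0.24 -0.08  0.44] [0.35 0.54 0.28] [0.5709 0.0049 0.0151] [0.4 0.2 0.6 0.3 0.1 1. ] [-0.03 -0.01  0.01] 10.575
```

View pics/i_z.png

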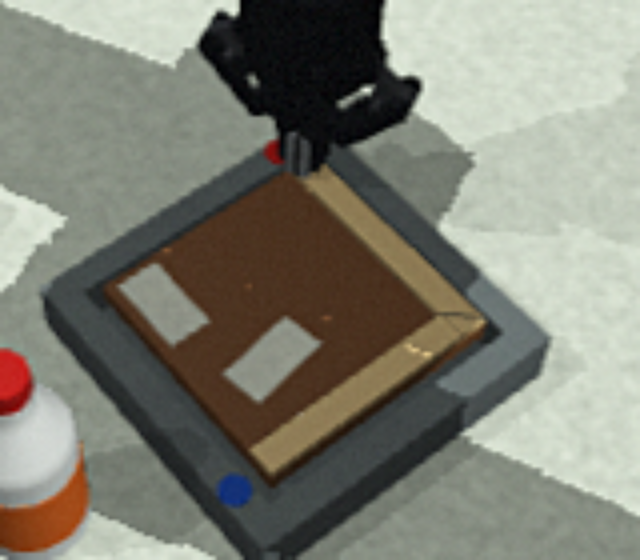

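Call:
send_rows --pt "-1 1 0 0 0 0 0" --pt "-1 1 0 0 0 0 0" --pt "-1 1 0 0 0 0 0" --pt "-1 0 0 0 0 0 0" --pt "-1 0 0 0 0 0 0"

```text
clock: 11.25
tcp_pos: [0.5709, 0.005, 0.0123]
orientation: [[0.006, 1.0, -0.002], [-0.001, -0.002, -1.0], [-1.0, 0.006, 0.001]]
contact_force: [-1.7, -0.6, 2.7]
grip_width: 0.002
```

```bash
python3 f.py j
```

```text
[-1.83  0.13  3.09] [0.38 0.54 0.64] [0.5709 0.0049 0.0123] [2.7 4.  3.  3.5 3.4 2. ] [-0.02  0.32  0.05] 11.5
```

Contact: 3.1 N, so the lid is about 3 mm down and first touch was at a reported TCP z of about 0.0152. My target is a TCP z of about 0.011. Sliding towards the corner.

Call:
send_rows --pt "-1 1 0 0 0 0 0" --pt "-1 0 -6 -3 0 0 0" --pt "-1 0 -8 -4 0 0 0" --pt "-1 0 -8 -4 0 0 0" --pt "-1 0 -8 -4 0 0 0"

```text
clock: 12.18
tcp_pos: [0.5404, 0.0206, 0.0117]
orientation: [[0.01, 1.0, -0.003], [-0.002, -0.003, -1.0], [-1.0, 0.01, 0.002]]
contact_force: [2.9, -0.9, 4.8]
grip_width: 0.001
```

```bash
cat > t.py <<'E'
from h import *
C=np.array([.4505,.0638]);a=1.1096;ex=np.array([np.cos(a),np.sin(a)]);ey=np.array([-ex[1],ex[0]])
F=[]
for i in range(3):
    s=read_state();F.append(s['contact_force'])
    if i<2: read_camera('side')
d=s['tcp_pos'][:2]-C
print('corner-frame mm',1000*np.array([d@ex,d@ey]).round(4),'z',s['tcp_pos'][2].round(4),np.mean(F,0).round(1),'q',s['orientation'][2].round(4),s['clock'])
E
python3 t.py
```

```text
corner-frame mm [  1.4 -99.1] z 0.0116 [0.4 0.  4.3] q [-1.      0.0087  0.0013] 12.275
```

Call:
send_rows --pt "-1 0 -6 -3 0 0 0" --pt "-1 0 -6 -3 0 0 0" --pt "-1 0 -6 -3 0 0 0" --pt "-1 0 -6 -3 0 0 0" --pt "-1 0 -6 -3 0 0 0"

```text
clock: 12.9
tcp_pos: [0.5086, 0.0367, 0.0115]
orientation: [[0.01, 1.0, -0.003], [-0.002, -0.003, -1.0], [-1.0, 0.01, 0.002]]
contact_force: [3.5, -0.8, 3.3]
grip_width: -0.001
```

```bash
python3 t.py
```

```text
corner-frame mm [  1.6 -63.6] z 0.0114 [0.6 0.2 4. ] q [-1.      0.0088  0.0012] 13.0
```

Call:
send_rows --pt "-1 0 -6 -3 0 0 0" --pt "-1 0 -6 -3 0 0 0" --pt "-1 0 -6 -3 0 0 0" --pt "-1 0 -6 -3 0 0 0" --pt "-1 0 -6 -3 0 0 0"

```text
clock: 13.62
tcp_pos: [0.4767, 0.0527, 0.0112]
orientation: [[0.01, 1.0, -0.003], [-0.002, -0.003, -1.0], [-1.0, 0.01, 0.001]]
contact_force: [3.6, -1.7, 4.5]
grip_width: -0.0
```

```bash
python3 t.py
```

```text
corner-frame mm [  1.8 -27.9] z 0.0111 [ 0.5 -0.1  4.2] q [-1.      0.0087  0.0011] 13.725
```

Call:
send_rows --pt "-1 0 -6 -2.5 0 0 0" --pt "-1 0 -6 -2.5 0 0 0" --pt "-1 0 -6 -2.5 0 0 0" --pt "-1 0 -6 -2.5 0 0 0" --pt "-1 0 0 0 0 0 0"

```text
clock: 14.35
tcp_pos: [0.4507, 0.0637, 0.011]
orientation: [[0.009, 1.0, -0.002], [-0.001, -0.002, -1.0], [-1.0, 0.009, 0.001]]
contact_force: [0.1, 0.4, 3.3]
grip_width: -0.002
```

```bash
python3 t.py; python3 -c "
from h import *
snap('wrist','corner'); im=snap('side','cs'); cv2.imwrite('pics/csz.png',cv2.resize(im[150:290,270:430,::-1],None,fx=4,fy=4))"
```

```text
corner-frame mm [ 0.  -0.3] z 0.0108 [-2.   1.2  4.3] q [-1.0e+00  8.3e-03  9.0e-04] 14.45
```

View pics/corner.png

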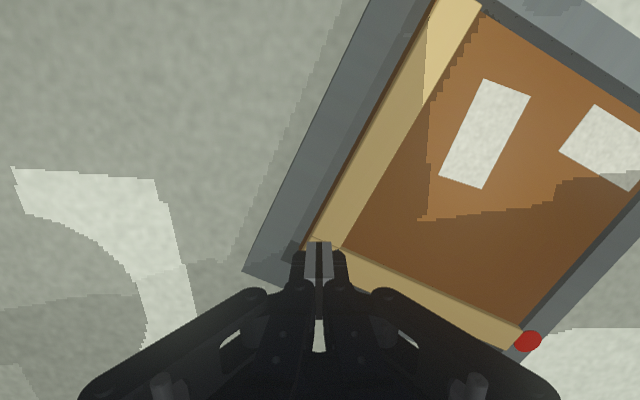

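View pics/csz.png

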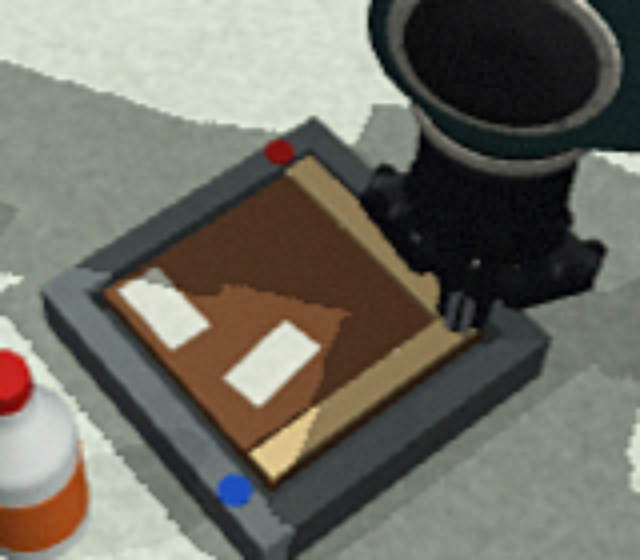

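The wrist and side views show the tips on the mitre, with the lid still pressed by about 4 N. Now the blue leg.

Call:
send_rows --pt "-1 0 3 -6 0 0 0" --pt "-1 0 3 -6 0 0 0" --pt "-1 0 3 -6 0 0 0" --pt "-1 0 3 -6 0 0 0" --pt "-1 0 3 -6 0 0 0"

```text
clock: 15.18
tcp_pos: [0.467, 0.0947, 0.0105]
orientation: [[0.007, 1.0, -0.003], [-0.003, -0.003, -1.0], [-1.0, 0.007, 0.003]]
contact_force: [-2.3, -2.2, 4.8]
grip_width: -0.005
```

```bash
python3 t.py
```

```text
corner-frame mm [35.5 -1. ] z 0.0106 [-0.9  0.5  4.9] q [-1.      0.0077  0.0017] 15.275
```

Call:
send_rows --pt "-1 -0.4 3 -6 0 0 0" --pt "-1 0 2.5 -6 0 0 0" --pt "-1 0 3 -6 0 0 0" --pt "-1 0 2.5 -6 0 0 0" --pt "-1 0 2.5 -5 0 0 0"

```text
clock: 15.9
tcp_pos: [0.4814, 0.1257, 0.0109]
orientation: [[0.007, 1.0, -0.003], [-0.002, -0.003, -1.0], [-1.0, 0.007, 0.002]]
contact_force: [-1.1, -2.1, 4.1]
grip_width: 0.002
```

```bash
python3 t.py
```

```text
corner-frame mm [69.6 -0.2] z 0.011 [-0.5  0.4  4. ] q [-1.      0.0078  0.0014] 16.0
```

Call:
send_rows --pt "-1 0 3 -5.5 0 0 0" --pt "-1 0 2.5 -5.5 0 0 0" --pt "-1 0 3 -5.5 0 0 0" --pt "-1 0 2.5 -5 0 0 0" --pt "-1 0 2.5 -5 0 0 0"

```text
clock: 16.62
tcp_pos: [0.4958, 0.1538, 0.011]
orientation: [[0.007, 1.0, -0.003], [-0.002, -0.003, -1.0], [-1.0, 0.007, 0.002]]
contact_force: [-1.0, -2.5, 3.8]
grip_width: 0.001
```

```bash
python3 t.py
```

```text
corner-frame mm [101.2  -0.6] z 0.0111 [-0.2  0.4  4.2] q [-1.      0.0078  0.0011] 16.725
```

Call:
send_rows --pt "-1 0 3.5 -6.5 0 0 0" --pt "-1 0 3 -6 0 0 0" --pt "-1 0 3 -6 0 0 0" --pt "-1 0 3 -6 0 0 0" --pt "-1 0 0 0 0 0 0"

```text
clock: 17.35
tcp_pos: [0.5095, 0.1805, 0.0111]
orientation: [[0.008, 1.0, -0.003], [-0.001, -0.003, -1.0], [-1.0, 0.008, 0.001]]
contact_force: [-0.5, 0.9, 3.4]
grip_width: -0.0
```

```bash
python3 t.py;python3 -c "
from h import *
im=snap('wrist','end'); snap('side','ends')"
```

```text
corner-frame mm [130.6  -0.9] z 0.0112 [-0.1  2.5  3.7] q [-1.0e+00  8.1e-03  7.0e-04] 17.45
```

View pics/end.png

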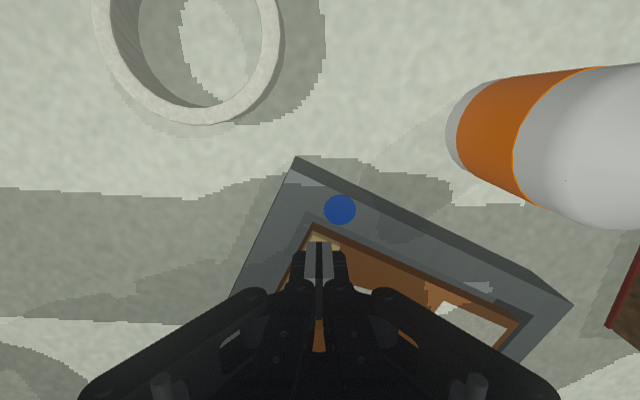

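View pics/ends.png

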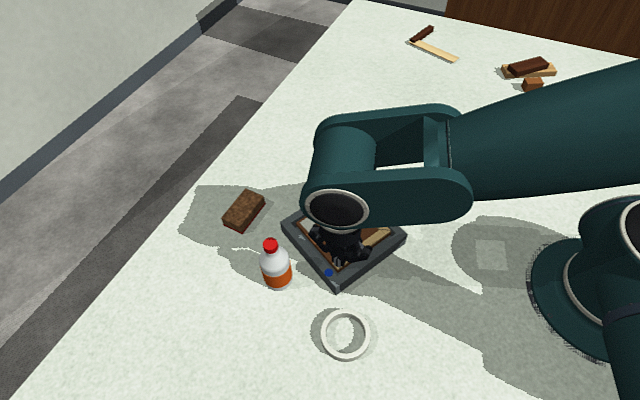

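The tips are at the blue end: 130.6 mm along the leg, 0.9 mm off its middle line, pressing with 3.7 N. The bystanders are unmoved in the image. Handing in.

```bash
python3 -c "
from bench import *
print(bot.hand_in())"; python3 t.py
```

```text
the job is handed in; nothing more can be done
None
the job is handed in; nothing more can be done
```

I rubbed the trim down in one continuous slide, from the red-dot end, round the mitred corner, to the blue-dot end. I then handed the job in with the fingertips still pressing there.

- **Position:** the last check put the fingertips 130.6 mm along the blue leg and 0.9 mm off its middle line. The bed pose came from a fit to the wrist camera picture, which also matched the side view.
- **Pressure:** the vertical force was 3.7 N at the end and averaged 3.7–4.9 N during the slide. That means the lid was about 4 mm down. I worked this out from the force and the drop after first contact, because the lid's travel is not reported directly.
- **Bystanders:** the bottle, tape and sanding block look unmoved in the last side picture.
- **Time:** 17.5 s of the 48 s had passed at the last check.

One thing disagreed with the text. The fingertips first touched the trim at a reported TCP height of about 15 mm, where 53 mm was expected. Both camera views also showed the tips well short of the reported TCP. I therefore set the pressure by the measured force and the height of first contact, not by the nominal TCP height.

The hand-in gave no verdict, and a reading tried after it was refused, so I have no check of the final second.

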